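# Hold a board down in the clamping jig

### The job

Clamp the longer of the two flat loose boards (not the shorter one) in the plywood hold-down jig: lay it flat on the jig along the low dark back fence, with one end slid in under the raised rubber pad from the open left side until it meets the dark end stop. Then press the orange handle of the sprung lever down, gently, until the black pointer stands in the green band of the white gauge, never down into the red, and finish while still holding the handle there, so that the pad keeps the board pressed down. Leave the other loose things on the bench where they are.

Things in the scene. Friction and masses are not known exactly. Their poses are not given: they have to be found in the camera images.
- jig: Fixed plywood hold-down jig, varying in place and yaw. Origin on the table surface below the rubber pad (as it stands with the lever level); x from handle to hinge (roughly away from the robot), y to the open left side where the board comes in, z up. Base 16 mm thick (top at z 16 mm), x -60 to +125, y -32 to +100 mm.
- board_seat (a point): Where the board's centre lies when it is fully home (jig x +2, y +63, z 25 mm); axes as the jig's; the board's long side lies along y, its top 34 mm above the table, and it sticks out 43 mm past the base on the open side.
- back_fence (a point): Middle of the front face of the low dark back fence, at jig x = +22 mm; the face looks to -x, runs from jig y -28 to +36 mm and its top is 29 mm above the table (13 mm above the base).
- end_stop (a point): Middle of the face of the low dark end stop, at jig y = -17 mm; the face looks to +y, runs from jig x -34 to +22 mm, top 29 mm above the table.
- gauge (a point): Middle of the green band (heights 52 to 68 mm above the table) on the upright white gauge plate, which stands right of the lever at jig x -38 to -34, y -32 to -12 mm, up to z 122 mm, and faces the robot. The red band lies below it (45 mm and lower).
- lever (a joint): Angle of the lever in rad: 0 raised (its spring holds it there), growing as the handle is pressed down; level at 0.40, end of travel 0.56. Pointer in the green band: 0.34 to 0.46; the red begins at 0.51. It springs back up when let go. Pressing the handle takes about 2 N at first and about 8 N in the green band with a board under the pad (5 N without).
- lever_hinge (a point): Fixed point on the lever's hinge axis, 85 mm along x and 60 mm up in the jig's frame. The axis runs along the jig's y; the lever reaches from it towards the robot. The steel lever bar is 18 mm wide and 12 mm thick.
- handle_top (a point): Centre of the top face of the orange handle paddle (56 mm along the lever, 36 mm wide, 20 mm thick, rounded edges), 220 mm from the hinge along the lever and 10 mm above the lever's centre line; it moves with the lever on an arc about the hinge. Its x axis runs along the lever, z is the normal of the face; with the lever raised the face tilts 0.4 rad and stands about 155 mm above the table.
- pointer_tip (a point): Tip of the black pointer pin on the lever's right side, 135 mm from the hinge, moving in front of the gauge plate.
- pad (a joint): Spring travel in m (0 free, at most 0.026) of the rubber pad, a disc of 22 mm diameter under the lever, 85 mm from the hinge, on a sprung stem (1200 N/m). Lever raised, its lowest edge is about 55 mm above the table: a board 18 mm thick slides under it on the base. It meets such a board at a lever angle of about 0.31; pushed in about 8 mm at 0.40.
- board_center (a point): Centre, half-way up, of the longer flat loose wooden board, 40 x 160 x 18 mm; long side along its y, z up. It lies flat on the table; either end may go under the pad. 65 g. It may lie left or right of the jig's handle; a fixed bundle of boards 98 mm high stands 80 mm or more beyond its centre on the right, a fixed tool tray 36 mm high to the left.
- short_board_center (a point): Centre, half-way up, of the shorter flat loose wooden board, 40 x 120 x 18 mm, long side along its y; to be left alone.
- masking_roll: Roll of masking tape, 96 mm across, 24 mm high, lying flat (origin under its centre); to be left alone.
- pencil: Red flat pencil, 168 x 12 x 10 mm (origin under its centre); to be left alone.
- sanding_block: Cork sanding block, 63 x 113 x 34 mm (origin under its centre); to be left alone.
- butt_hinge: Steel butt hinge, 61 x 63 x 6 mm (origin under its centre); to be left alone.
- wood_block: Small wooden block, 30 x 60 x 30 mm (origin under its centre); to be left alone.

How it is judged:
By the outcome, as a careful person would: the job done as asked, in the order asked, and still so for the second after the job is handed in, while the arm keeps its last pose, push and grip.
It also fails if it takes over 54 s, if anything falls off the work surface, if the arm or the gripper's body presses on something with over 40 N, if the wrist force passes 120 N, or if a joint passes its speed limit or range.

### The arm

A 6-joint arm with a two-finger parallel gripper is mounted at the origin on a cart in front of the work surface, level with it; the furniture and walls round the work are solid. World frame = base frame: x ahead of the robot, y to its left, z up, the work surface at z = 0. Lengths are in mm, angles in rad, forces in N, time in s.
With the tool pointing down it reaches from about 350 to 975 mm from the base axis. Payload 7.1 kg.
Tool frame: the origin (TCP) lies on the front face of the gripper's body, between the roots of the fingers; the fingertips stand 80 mm ahead of it and the grasp point (between the pads) lies 61 mm ahead of it (env.tips_ahead is the distance from the TCP to the fingertips, in mm); z points along the fingers, y is the direction in which the jaws open and shut (so a half turn about z gives the same grasp; the last joint's range is limited). The gripper opens to 88 mm and grips with 3 to 60 N. Pads are 20 mm wide; open, the fingers measure 115 mm over their backs; the gripper's body (75 mm by 178 mm) begins 61 mm behind the grasp point.
Start: joints at [-0.019, 0.423, 1.63, -0, 1.089, -0.019], TCP at [624.984, 0.026, 302.675] pointing down, gripper open.
Joint ranges: [-3, 3], [-0.9, 2.11], [0.09, 2.58], [-1.31, 4.45], [0.11, 2.69], [-2.54, 2.54]. Speed limits (rad/s): [2.39, 2.39, 3.01, 3.14, 3.14, 3.14].

### API

Orientations are given as a unit quaternion [x, y, z, w].
In Python, from station import env, set_gripper, viewer, workorder gives the robot as it stands. Calls block until the motion is done:
- env.reach(position, orientation): joint-space move of the TCP to a pose.
- env.move_l(position, rot=None, rate=150, f_stop=None): straight line of the TCP; rot=None keeps the orientation; rate is the mean speed in mm/s. With f_stop (N) it stops when the force on the tool has changed by that much, and returns True; else False.
- env.move_joints(angles): joint-space move.
- set_gripper(opening): finger opening in mm; the grip force is fixed at half the most; returns when the fingers have stopped.
- env.hold(seconds).
- env.ik(position, orientation): joint angles nearest the present ones, or None.
- env.read_state(): the state.
- viewer.camera(name): name is "scene" or "side" or "wrist"; returns the picture (384x512x3 uint8, blue, green, red); there is no depth.
- viewer.camera_params(name): a dict with "fx", "fy", "cx", "cy" (pixels), "dist" ([k1, k2, p1, p2, k3] as OpenCV has them; the pictures are not rectified), "pose" (4x4, takes a point from camera to world coordinates); the wrist camera has in their place "tool_from_camera" (4x4, takes a point from camera to tool coordinates, whose origin is the TCP and whose axes are the flange's). Camera axes: x right, y up, looking along -z (the intrinsics and any distortion apply to the point x, -y, -z); pixel columns grow to the right and rows downward; lengths in mm; the calibration is good to about 2 mm. A picture is of the moment at which its call begins: read the wrist's pose just before it. camera_params takes no time and is no camera call.
A pose or a line that the arm cannot do raises env.IKError and nothing moves.
- workorder.sign_off(): hands the job in, once; it reports no verdict.
The state is a dict: "time_s": time; "qpos": joint angles; "dq": joint speeds; "tau": joint torques, N m; "tool_pos": TCP position; "orientation": TCP orientation; "force": force on the tool from outside, world axes, zero at the start; "wrist_torque": the same for the moment, N m; "width": finger opening in mm.
Only numpy, scipy, OpenCV 4.12 (cv2) and the standard library are available. Lean on these libraries where they do the work, as an engineer would, in place of code of your own. Each camera call takes 0.05 s, during which the arm holds its last target. There are 200 camera calls.

## Working session

There is one attempt and no reset: what is moved stays moved. The work goes in short steps, each a Python script; the robot and the scene stay as the last script left them, time stands still between calls to the robot, and variables do not carry over. Pictures are saved under pics/ and viewed, about 8 in all and at most 12, crops included, and the job is handed in when it is done.

```bash
ls; mkdir -p pics; python3 - <<'E'
from station import env, viewer
import cv2, numpy as np
np.set_printoptions(precision=3,suppress=True)
for n in ["scene","side","wrist"]:
    cv2.imwrite(f"pics/a_{n}.png",viewer.camera(n)); print(n,viewer.camera_params(n))
print(env.read_state())
a=[cv2.imread(f"pics/a_{n}.png") for n in("scene","side","wrist")]
E
```

```text
pics
scene {'fx': 355.6714888578376, 'fy': 355.6714888578376, 'cx': 258.7799676623254, 'cy': 184.55778049267047, 'dist': array([0.033, 0.   , 0.   , 0.   , 0.   ]), 'pose': array([[   0.584,    0.34 ,   -0.737, -331.882],
       [  -0.812,    0.231,   -0.537, -660.093],
       [  -0.013,    0.912,    0.411,  588.112],
       [   0.   ,    0.   ,    0.   ,    1.   ]])}
side {'fx': 483.39213148467013, 'fy': 483.39213148467013, 'cx': 249.34504831434927, 'cy': 190.03005806512434, 'dist': array([-0.026,  0.   ,  0.   ,  0.   ,  0.   ]), 'pose': array([[    0.918,     0.143,    -0.369,    22.853],
       [   -0.396,     0.363,    -0.844, -1100.437],
       [    0.013,     0.921,     0.39 ,   612.225],
       [    0.   ,     0.   ,     0.   ,     1.   ]])}
wrist {'fx': 283.4334688515575, 'fy': 283.4334688515575, 'cx': 260.0495795188054, 'cy': 194.18936867275102, 'dist': array([-0.009,  0.   ,  0.   ,  0.   ,  0.   ]), 'tool_from_camera': array([[  0.001,   0.952,   0.307,  84.388],
       [  1.   ,  -0.001,   0.   ,   0.467],
       [  0.   ,   0.307,  -0.952, -82.039],
       [  0.   ,   0.   ,   0.   ,   1.   ]])}
{'time_s': 0.15, 'qpos': array([-0.019,  0.424,  1.63 , -0.   ,  1.089, -0.019]), 'dq': array([ 0.   , -0.002, -0.003, -0.001, -0.001,  0.   ]), 'tau': array([  0.001, -54.498, -27.392,   0.065,   0.02 ,  -0.   ]), 'tool_pos': array([624.663,   0.026, 302.072]), 'orientation': array([ 0.707,  0.707, -0.   , -0.   ]), 'force': array([-0.753, -0.415,  0.981]), 'wrist_torque': array([-0.032, -0.018,  0.005]), 'width': 87.59191225128815}
```

View pics/a_scene.png

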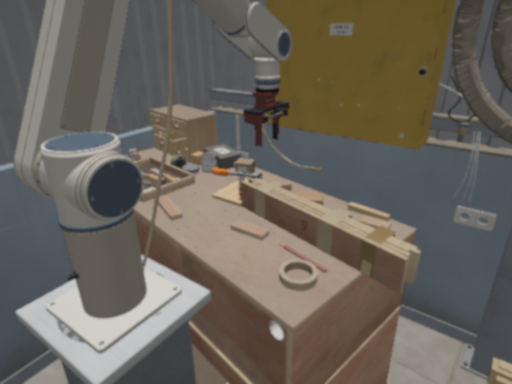

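View pics/a_side.png

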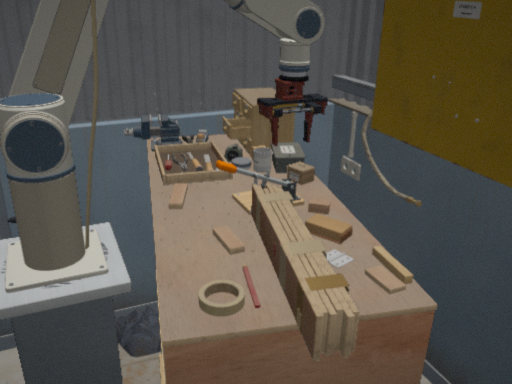

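The scene and side views show two flat boards, near scene (170,207) and (250,229), and the jig beyond the bundle near side (265,190). I'll check the wrist view next.

```bash
cat > h.py <<'E'
import numpy as np, cv2
from station import env, set_gripper, viewer, workorder
from scipy.spatial.transform import Rotation as R
np.set_printoptions(precision=3,suppress=True)
def campose(name,st=None):
    p=viewer.camera_params(name)
    if name!="wrist": return p,p["pose"]
    T=np.eye(4);T[:3,:3]=R.from_quat(st["orientation"]).as_matrix();T[:3,3]=st["tool_pos"]
    return p,T@p["tool_from_camera"]
def K(p): return np.array([[p["fx"],0,p["cx"]],[0,p["fy"],p["cy"]],[0,0,1.]])
def pix2w(name,uv,z,st=None):
    p,T=campose(name,st)
    n=cv2.undistortPoints(np.array(uv,float).reshape(-1,1,2),K(p),np.array(p["dist"])).reshape(-1,2)
    d=np.c_[n[:,0],-n[:,1],-np.ones(len(n))]@T[:3,:3].T
    s=(z-T[2,3])/d[:,2]
    return T[:3,3]+s[:,None]*d
def w2pix(name,X,st=None):
    p,T=campose(name,st)
    c=(np.array(X,float).reshape(-1,3)-T[:3,3])@T[:3,:3]*[1,-1,-1]
    return cv2.projectPoints(c,np.zeros(3),np.zeros(3),K(p),np.array(p["dist"]))[0].reshape(-1,2)
def down(yaw): # tool down, tool y axis (jaws) along angle yaw in world
    y=np.array([np.cos(yaw),np.sin(yaw),0]);z=np.array([0,0,-1.]);x=np.cross(y,z)
    return R.from_matrix(np.c_[x,y,z]).as_quat()
E
python3 - <<'E'
from h import *
print("A",pix2w("side",[(178,195)],18),"B",pix2w("side",[(228,239)],18),"jig",pix2w("side",[(270,190)],40))
print(pix2w("scene",[(170,207),(250,229)],18))
im=cv2.imread("pics/a_side.png")[130:330,140:400]
cv2.imwrite("pics/a_sidecrop.png",cv2.resize(im,None,fx=3,fy=3,interpolation=cv2.INTER_CUBIC))
E
```

```text
A [[366.958 230.939  18.   ]] B [[409.048 -87.135  18.   ]] jig [[623.867 115.959  40.   ]]
[[366.51  227.32   18.   ]
 [407.156 -86.405  18.   ]]
```

View pics/a_wrist.png

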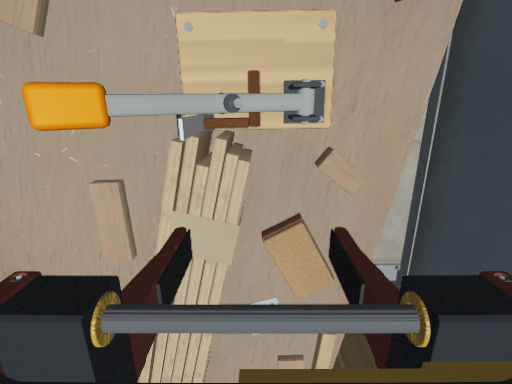

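View pics/a_sidecrop.png

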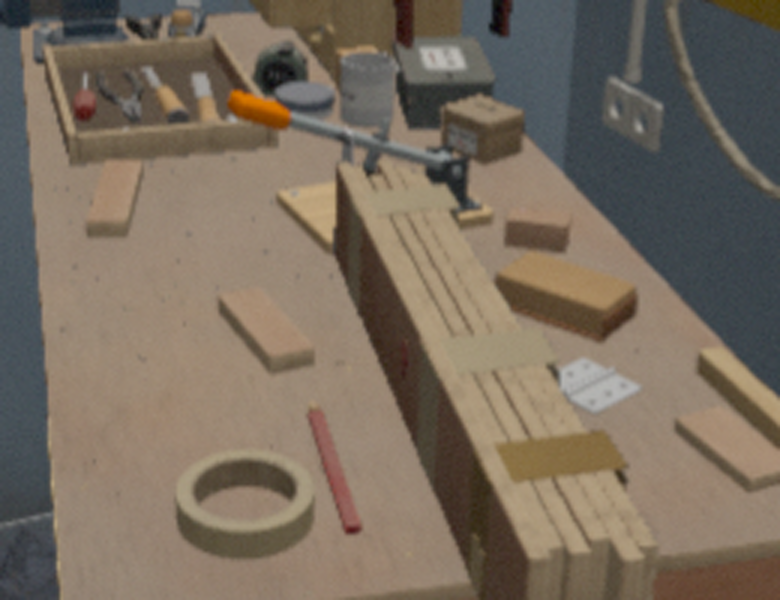

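The wrist view looks straight down. It shows the handle at (65,105), the hinge at (308,100), base corners at (177,12), (335,10) and (329,129), the back fence at u≈254 and the end stop at v≈122. Next I compute the board lengths and the jig pose.

```bash
python3 - <<'E'
from h import *
f=lambda P:[((u+.5)/3-.5+140,(v+.5)/3-.5+130) for u,v in P]
for n,P in dict(A=[(106,162),(143,162),(126,222),(88,222)],B=[(219,297),(260,289),(313,352),(273,359)]).items():
    X=pix2w("side",f(P),18); d=np.linalg.norm(np.roll(X,-1,0)-X,axis=1); print(n,X.mean(0),d); print(X)
st=env.read_state()
X=pix2w("wrist",[(90,181),(123,180),(135,260),(105,262)],18,st);print("Bw",X.mean(0),np.linalg.norm(np.roll(X,-1,0)-X,axis=1));print(X)
W=pix2w("wrist",[(177,12),(335,10),(329,129)],16,st)[:,:2]; J=np.array([(-60,100),(125,100),(125,-32.)])
print(W)
Rm,_=cv2.estimateAffinePartial2D(J,W)[:2];print(Rm, np.hypot(*Rm[:,0]),np.arctan2(Rm[1,0],Rm[0,0]))
E
```

```text
A [371.874 244.105  18.   ] [ 39.862 156.064  37.193 155.932]
[[382.791 323.622  18.   ]
 [419.884 309.021  18.   ]
 [359.696 165.03   18.   ]
 [325.124 178.745  18.   ]]
B [412.452 -78.904  18.   ] [ 39.072 121.96   34.692 119.448]
[[ 391.705  -19.058   18.   ]
 [ 430.765  -18.091   18.   ]
 [ 430.995 -140.051   18.   ]
 [ 396.342 -138.417   18.   ]]
Bw [418.509 -76.031  18.   ] [ 44.787 121.742  45.147 123.868]
[[ 396.365  -15.342   18.   ]
 [ 441.13   -13.917   18.   ]
 [ 440.774 -135.658   18.   ]
 [ 395.767 -139.208   18.   ]]
[[530.267 182.878]
 [709.376 184.917]
 [712.293  52.915]]Traceback (most recent call last):
  File "<stdin>", line 9, in <module>
cv2.error: OpenCV(4.12.0) /io/opencv/modules/calib3d/src/ptsetreg.cpp:1108: error: (-215:Assertion failed) count >= 0 && to.checkVector(2) == count in function 'estimateAffinePartial2D'
```

A is the long board: about 156 x 38 measured, centre (372,244). B measures about 121. I'll refine the jig and board A with closer wrist views on the way to the grasp.

```bash
python3 - <<'E'
from h import *
import json
out={}
def snap(n):
    env.hold(0.2); st=env.read_state(); cv2.imwrite(f"pics/{n}.png",viewer.camera("wrist"))
    out[n]={k:list(map(float,st[k])) for k in("tool_pos","orientation")}; print(n,st["tool_pos"],st["time_s"])
env.reach([600,75,300],down(0)); snap("b_jig")
env.reach([372,225,290],down(np.arctan2(.923,.386)-np.pi/2)); snap("b_A")
json.dump(out,open("snaps.json","w"))
E
python3 -c "
import cv2
a=cv2.imread('pics/b_jig.png');b=cv2.imread('pics/b_A.png')
cv2.imwrite('pics/b_jig2.png',cv2.resize(a,(796,597),interpolation=cv2.INTER_CUBIC));cv2.imwrite('pics/b_A2.png',cv2.resize(b,(796,597),interpolation=cv2.INTER_CUBIC))"
```

```text
b_jig [600.363  74.151 300.02 ] 0.7667
b_A [372.92  224.734 290.003] 2.075
```

View pics/b_jig2.png

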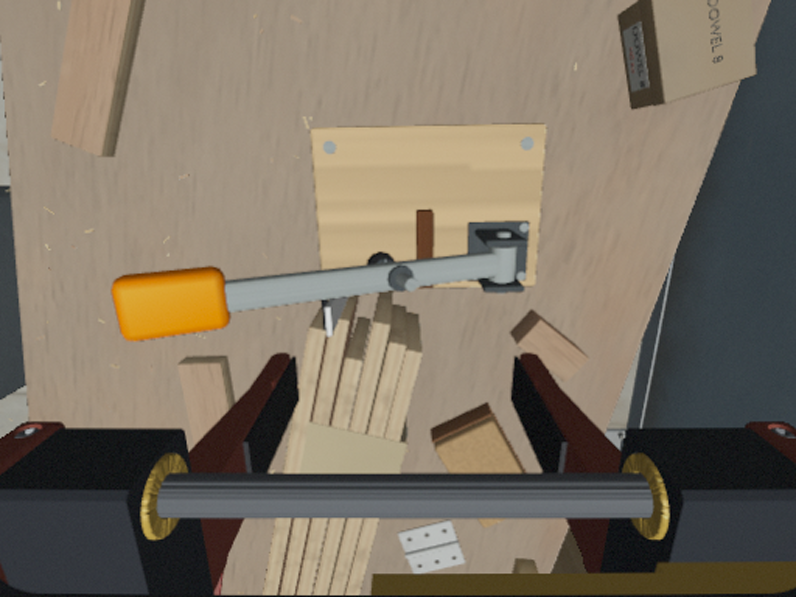

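View pics/b_A2.png

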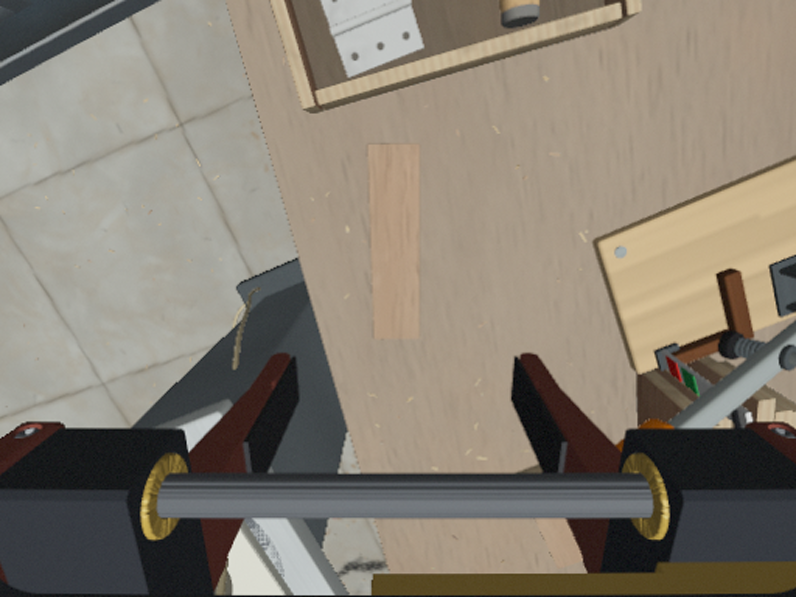

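Wrist view 2 shows the base corners at (312,129), (546,124) and (536,289), with the fence's left end at (416,210). Wrist view 3 shows the board's top corners at (368,144), (419,144), (419,338) and (374,338). Two more jig corners are visible there, at (596,241) and (637,374), and the tray clears the board.

```bash
python3 - <<'E'
from h import *
import json
S=json.load(open("snaps.json"))
s=lambda P:[((u+.5)*512/796-.5,(v+.5)*384/597-.5) for u,v in P]
X=pix2w("wrist",s([(368,144),(419,144),(419,338),(374,338)]),18,S["b_A"])
print(X,X.mean(0),np.linalg.norm(np.roll(X,-1,0)-X,axis=1)); d=(X[0]+X[1]-X[2]-X[3]);print("yaw long",np.arctan2(d[1],d[0]))
W=np.r_[pix2w("wrist",s([(312,129),(546,124),(536,289)]),16,S["b_jig"]),pix2w("wrist",s([(596,241),(637,374)]),16,S["b_A"])][:,:2]
J=np.array([(-60,100),(125,100),(125,-32.),(-60,100),(-60,-32)])
def kab(J,W):
    c=J.mean(0);e=W.mean(0);h=(J-c).T@(W-e);a=np.arctan2(h[0,1]-h[1,0],h[0,0]+h[1,1])
    M=np.array([[np.cos(a),-np.sin(a)],[np.sin(a),np.cos(a)]]);t=e-M@c;return a,t,(J@M.T+t-W)
print(W);print(*kab(J,W),sep="\n");print(*kab(J[:3],W[:3]),sep="\n")
W0=pix2w("wrist",[(177,12),(335,10),(329,129)],16,dict(tool_pos=[624.7,0,302.1],orientation=[.70711,.70711,0,0]))[:,:2]
print(*kab(J[:3],W0),sep="\n")
a,t,_=kab(J,W)
M=np.array([[np.cos(a),-np.sin(a)],[np.sin(a),np.cos(a)]])
print("fence",(pix2w("wrist",s([(416,210),(433,210)]),29,S["b_jig"])[:,:2]-t)@M)
print("handle",(pix2w("wrist",s([(170,303)]),155,S["b_jig"])[:,:2]-t)@M)
E
```

```text
[[385.14  324.057  18.   ]
 [420.774 309.139  18.   ]
 [361.043 162.304  18.   ]
 [325.052 177.365  18.   ]] [373.002 243.216  18.   ] [ 38.631 158.519  39.014 158.522]
yaw long 1.1832385852173481
[[529.21  181.832]
 [710.471 185.487]
 [714.73   52.59 ]
 [525.812 184.749]
 [528.365  53.437]]
0.009391832511983896
[588.162  84.29 ]
[[-1.985  1.89 ]
 [ 1.745 -0.028]
 [-1.273  0.875]
 [ 1.413 -1.027]
 [ 0.099 -1.71 ]]
0.01773213697551257
[589.14   82.855]
[[-1.834 -0.056]
 [ 1.876 -0.431]
 [-0.042  0.487]]
0.007493862784399327
[588.359  83.906]
[[-3.28   0.457]
 [ 2.603 -0.26 ]
 [ 0.677 -0.198]]
fence [[22.22  36.745]
 [35.632 36.619]]
handle [[-114.549    1.835]]
```

The measurements agree: the long board reads 158.5 x 39 and the fence face reads jig x = 22.2. The jig origin is about (588.5, 83.7) with yaw about 0.015. Grasping now.

```bash
cat >> h.py <<'E'
JO=np.array([588.5,83.7]);JA=0.016
def jig(x,y,z):
    c,s=np.cos(JA),np.sin(JA);return np.array([JO[0]+c*x-s*y,JO[1]+s*x+c*y,z])
def jinv(p):
    c,s=np.cos(JA),np.sin(JA);d=np.array(p)[:2]-JO;return np.array([c*d[0]+s*d[1],-s*d[0]+c*d[1],p[2]])
def rep(l):
    st=env.read_state();print(l,"t",round(st["time_s"],2),"tcp",st["tool_pos"],"jig",jinv(st["tool_pos"]),"F",st["force"],"w",round(st["width"],1))
E
python3 - <<'E'
from h import *
a=1.183;q=down(a-np.pi/2);g=np.array([373+45*np.cos(a),243.2+45*np.sin(a)])
env.reach([*g,130],q)
print(env.move_l([*g,84],rate=80,f_stop=12)); rep("at")
set_gripper(30); rep("gripped")
env.move_l([*g,170],rate=120); rep("lift")
env.reach(jig(-1,172,170),down(JA)); rep("over")
cv2.imwrite("pics/c_side.png",cv2.resize(viewer.camera("side")[80:260,130:370],None,fx=3,fy=3,interpolation=cv2.INTER_CUBIC))
E
```

```text
False
at t 3.58 tcp [390.122 284.886  84.093] jig [-195.134  204.334   84.093] F [-0.304 -0.174 -0.213] w 87.9
gripped t 4.38 tcp [389.999 284.858  84.017] jig [-195.257  204.308   84.017] F [0.639 0.335 1.548] w 39.6
lift t 5.24 tcp [389.7   284.633 169.619] jig [-195.56   204.088  169.619] F [-0.374  0.142 -0.355] w 39.6
over t 6.05 tcp [583.273 255.357 168.657] jig [ -2.48  171.719 168.657] F [-0.549 -0.483 -1.572] w 39.9
```

View pics/c_side.png

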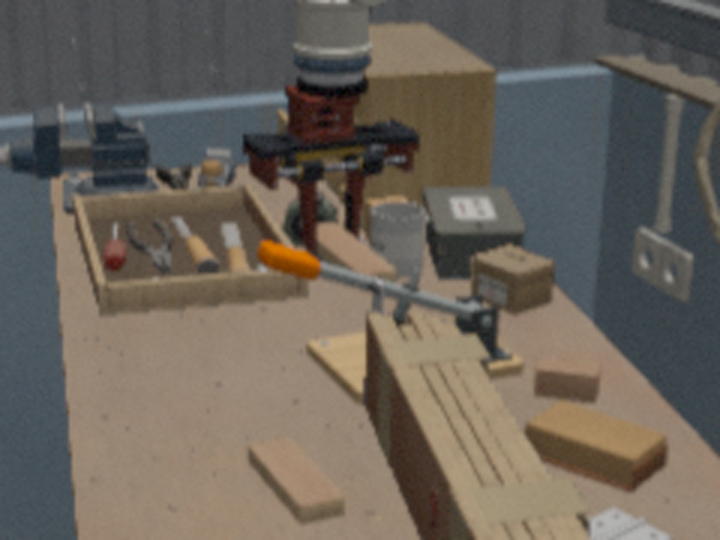

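The board is held (width 39.6) and parallel to the base edge, in clear air. Lowering it, then sliding it in.

```bash
python3 - <<'E'
from h import *
env.move_l(jig(-1,172,112),rate=120); env.hold(.2); rep("above")
print(env.move_l(jig(-1,172,103.5),rate=40,f_stop=5)); rep("low")
print(env.move_l(jig(-1,125,103.5),rate=60,f_stop=6)); rep("slid")
print(env.move_l(jig(-1,98,103.5),rate=25,f_stop=5)); env.hold(.2); rep("stop?")
cv2.imwrite("pics/d.png",viewer.camera("wrist"))
s=viewer.camera("side")[150:240,200:330]
cv2.imwrite("pics/d_side.png",cv2.resize(s,None,fx=5,fy=5,interpolation=cv2.INTER_CUBIC))
E
```

```text
above t 6.93 tcp [585.265 255.902 112.964] jig [ -0.479 172.231 112.964] F [-0.63  -0.286 -0.931] w 39.9
False
low t 7.29 tcp [584.49  255.545 103.084] jig [ -1.26  171.888 103.084] F [-0.746  0.757  0.221] w 39.7
False
slid t 8.22 tcp [585.621 208.819 103.576] jig [ -0.877 125.149 103.576] F [ 0.22   0.561 -0.77 ] w 39.9
True
stop? t 9.12 tcp [585.516 192.67  102.963] jig [ -1.24  109.004 102.963] F [0.348 2.753 0.059] w 39.6
```

View pics/d.png

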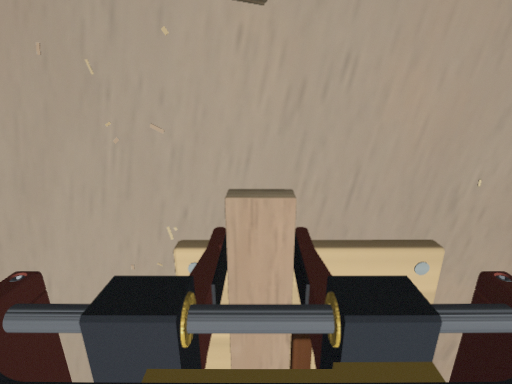

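The slide stopped at jig y 109, against the expected 108, so the board is at the end stop. The wrist view shows the board straight between the fingers with the fence just to its right. Next I press it against the fence, set it down and release.

```bash
python3 - <<'E'
from h import *
p=env.read_state()["tool_pos"];j=jinv(p)
print(env.move_l(jig(j[0]+7,j[1],103.2),rate=12,f_stop=4)); env.hold(.1); rep("fence")
j=jinv(env.read_state()["tool_pos"])
print(env.move_l(jig(j[0],j[1],98),rate=15,f_stop=5)); rep("down")
j=jinv(env.read_state()["tool_pos"])
print(env.move_l(jig(j[0],j[1]-5,j[2]),rate=15,f_stop=5)); rep("-y")
set_gripper(88); env.hold(.2); rep("open")
j=jinv(env.read_state()["tool_pos"])
env.move_l(jig(j[0],j[1],135),rate=100)
env.move_l(jig(j[0],j[1]+30,240),rate=200); env.hold(.2)
import json
st=env.read_state();S={k:list(map(float,st[k])) for k in("tool_pos","orientation")};json.dump(S,open("e.json","w"))
im=viewer.camera("wrist");cv2.imwrite("pics/e.png",cv2.resize(im,(796,597),interpolation=cv2.INTER_CUBIC)); rep("up")
E
```

```text
True
fence t 9.78 tcp [588.537 192.816 101.984] jig [  1.782 109.101 101.984] F [-0.369 -0.849 -0.383] w 39.9
True
down t 10.03 tcp [588.537 192.821  99.831] jig [  1.783 109.106  99.831] F [-0.217  0.122  4.377] w 39.6
True
-y t 10.23 tcp [588.589 192.606  99.874] jig [  1.832 108.891  99.874] F [0.121 1.149 3.044] w 39.8
open t 11.32 tcp [588.313 192.59   99.659] jig [  1.555 108.879  99.659] F [-1.34   0.606  0.857] w 88.2
up t 12.77 tcp [587.339 222.083 238.574] jig [  1.053 138.384 238.574] F [-0.009  0.298 -0.597] w 87.7
```

View pics/e.png

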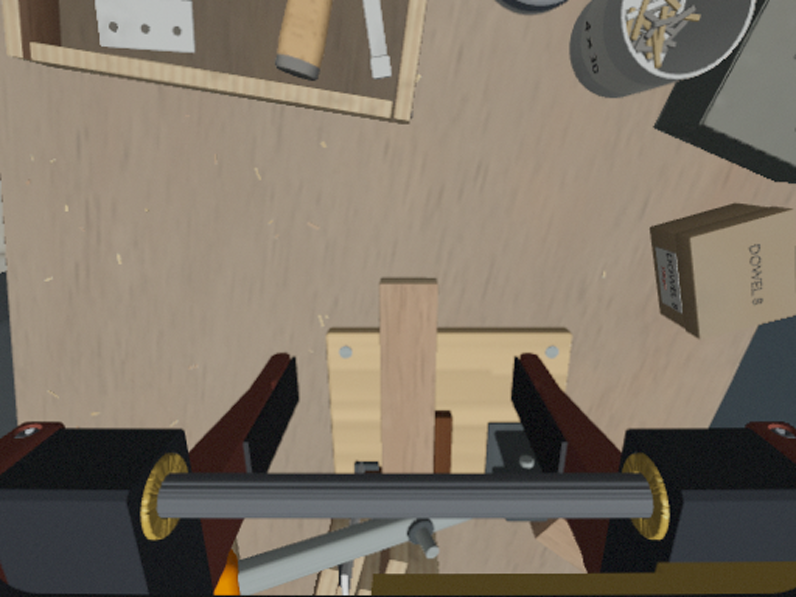

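The board lies flush along the fence and squarely across the base, with contact at the end stop (jig y 109) and on the base (TCP 99.8 ≈ 84+16). Next I press the handle with closed fingers, following its arc.

```bash
python3 - <<'E'
from h import *
import json
S=json.load(open("e.json"))
s=lambda P:[((u+.5)*512/796-.5,(v+.5)*384/597-.5) for u,v in P]
print([jinv(p) for p in pix2w("wrist",s([(381,284),(437,284),(436,411),(384,465)]),34,S)])
def tip(th):
    f=.4-th;return 85-220*np.cos(f)+10*np.sin(f),60+220*np.sin(f)+10*np.cos(f)
j=jinv(env.read_state()["tool_pos"])
env.move_l(jig(j[0],j[1],275),rate=150)
q=None
for k in(np.pi,-np.pi,2.8,-2.8,0):
    q=down(JA+k)
    if env.ik(jig(-114,0,275),q) is not None and env.ik(jig(-135,0,150),q) is not None: print("yaw",k);break
x,z=tip(0)
env.reach(jig(x,0,275),q); set_gripper(0); env.hold(.2); rep("above")
F0=env.read_state()["force"][2]
env.move_l(jig(x,0,z+90),rate=80)
print(env.move_l(jig(x,0,z+80-6),rate=25,f_stop=1.5)); rep("touch")
for th in(.08,.16,.24,.30,.34):
    x,z=tip(th); hit=env.move_l(jig(x,0,z+80),rate=40,f_stop=20)
    st=env.read_state(); print(th,hit,jinv(st["tool_pos"]),"Fz",st["force"][2]-F0)
    if hit: break
env.hold(.3);rep("hold")
cv2.imwrite("pics/f_w.png",cv2.resize(viewer.camera("wrist"),(796,597),interpolation=cv2.INTER_CUBIC))
cv2.imwrite("pics/f_sc.png",viewer.camera("scene"));cv2.imwrite("pics/f_sd.png",viewer.camera("side"))
E
```

```text
[array([-16.26 , 143.311,  34.   ]), array([ 21.473, 143.346,  34.   ]), array([22.801, 45.695, 34.   ]), array([-16.555,  -2.373,  34.   ])]
yaw 0
above t 15.44 tcp [474.76   81.893 275.006] jig [-113.754    0.013  275.006] F [ 0.197 -0.062 -0.696] w 0.6
True
touch t 16.43 tcp [474.742  81.894 234.296] jig [-113.772    0.015  234.296] F [1.267 0.051 1.428] w 0.5
0.08 False [-120.774   -0.024  218.601] Fz 2.857184577414026
0.16 False [-126.161    0.023  201.957] Fz 3.1717376142912066
0.24 False [-130.499    0.011  184.841] Fz 3.642534399082458
0.3 False [-132.732    0.012  171.814] Fz 5.297865565663395
0.34 False [-133.743    0.022  163.35 ] Fz 6.959421726213994
hold t 19.35 tcp [454.759  81.576 163.486] jig [-133.758    0.016  163.486] F [1.558 0.242 5.653] w 0.7
```

View pics/f_w.png

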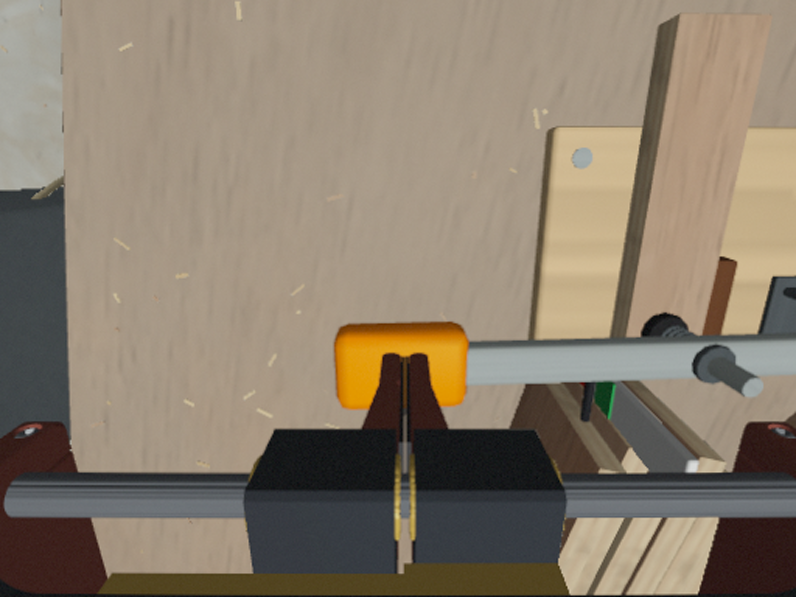

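The board end reads jig y 143.3, exactly home. The fingertips sit centred on the handle at (403,360), and the green band shows beside the pointer at (600,400). I'll continue to mid-green.

```bash
python3 - <<'E'
from h import *
def tip(th):
    f=.4-th;return 85-220*np.cos(f)+10*np.sin(f),60+220*np.sin(f)+10*np.cos(f)
for th in(.37,.40):
    x,z=tip(th); print(th,env.move_l(jig(x,0,z+80),rate=20,f_stop=15)); rep(th)
env.hold(.5);rep("hold")
st=env.read_state()
def px(n,X): return w2pix(n,X,st)[0]
w=viewer.camera("wrist"); sc=viewer.camera("scene"); sd=viewer.camera("side")
print("gauge px",[ (n,px(n,jig(-38,-22,60))) for n in("wrist","scene","side")])
def crop(im,n,r,W,H):
    u,v=px(n,jig(-38,-22,60)); u=int(np.clip(u-r,0,512-2*r));v=int(np.clip(v-r,0,384-2*r))
    return cv2.resize(im[v:v+2*r,u:u+2*r],(W,H),interpolation=cv2.INTER_CUBIC)
cv2.imwrite("pics/g.png",np.hstack([crop(w,"wrist",70,400,400),crop(sc,"scene",30,400,400)]))
cv2.imwrite("pics/g_sd.png",sd);cv2.imwrite("pics/g_sc.png",sc)
E
```

```text
0.37 False
0.37 t 19.98 tcp [454.182  81.555 156.953] jig [-134.335    0.004  156.953] F [ 0.467 -0.29   8.061] w 0.5
0.4 False
0.4 t 20.47 tcp [453.819  81.572 150.462] jig [-134.698    0.027  150.462] F [ 1.593 -0.947  9.624] w 0.5
hold t 20.97 tcp [453.793  81.581 150.535] jig [-134.724    0.036  150.535] F [ 1.266 -0.621  9.765] w 0.5
gauge px [('wrist', array([398.102, 263.674])), ('scene', array([240.884, 188.666])), ('side', array([255.536, 194.144]))]
```

View pics/g.png

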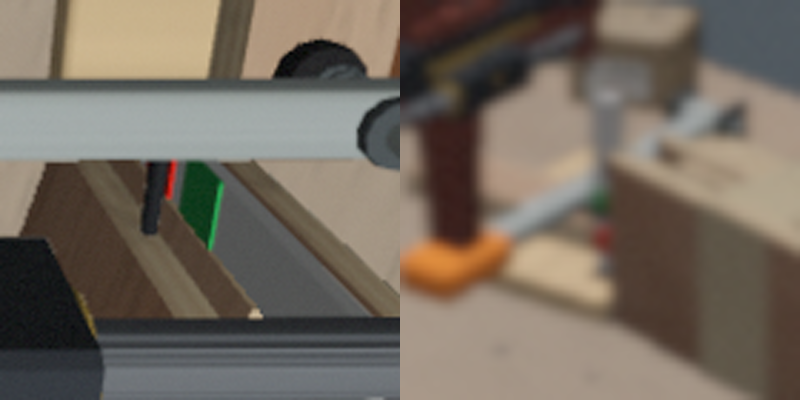

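In the wrist crop the pointer tip is at (150,235) beside the red/green edge, but the oblique view shifts it downward. The handle force of about 10 N is a little over the 8 N expected, so I'll measure the lever angle independently. I'll fit the orange handle's lower outline in the scene and side views, with the raised lever as the calibration reference.

```bash
cat > lev.py <<'E'
from h import *
from scipy.spatial import ConvexHull
def mask(im):
    h=cv2.cvtColor(im,cv2.COLOR_BGR2HSV); m=((h[...,0]>8)&(h[...,0]<20)&(h[...,1]>190)&(h[...,2]>110)).astype(np.uint8)
    n,l,s,_=cv2.connectedComponentsWithStats(m); k=1+np.argmax(s[1:,4]); return l==k
def hull(n,th):
    f=.4-th;d=np.array([-np.cos(f),0,np.sin(f)]);nn=np.array([np.sin(f),0,np.cos(f)])
    P=[np.array([85,0,60])+d*(220+a)+nn*b+np.array([0,c,0]) for a in(-25,25) for b in(-8,8) for c in(-15,15)]
    Q=[jig(*(p+r)) for p in P for r in 3*np.vstack([np.eye(3),-np.eye(3)])]
    return cv2.convexHull(w2pix(n,Q).astype(np.float32))
def low(m):
    c=np.where(m.any(0))[0]; return {u:np.where(m[:,u])[0].max() for u in c}
def resid(n,im,th):
    a=low(mask(im)); S=8; z=np.zeros((384*S,512*S),np.uint8)
    cv2.fillConvexPoly(z,np.int32((hull(n,th)+.5)*S),1)
    r=[]
    us=sorted(a)[3:-3]
    for u in us:
        col=np.where(z[:,u*S+S//2])[0]
        if len(col): r.append(a[u]+.5-(col.max()/S-.5))
    return np.median(r) if r else np.nan, mask(im).sum()
E
python3 - <<'E'
from lev import *
r0={n:resid(n,cv2.imread(f"pics/a_{n}.png"),0) for n in("scene","side")};print("raised",r0)
for n,g in(("scene","g_sc"),("side","g_sd"),("scene","f_sc"),("side","f_sd")):
    im=cv2.imread(f"pics/{g}.png"); print(g,[(th,round(float(resid(n,im,th)[0]-r0[n][0]),2)) for th in(.30,.32,.34,.36,.38,.4,.42,.44,.46,.48)])
st=env.read_state(); p,T=campose("wrist",st)
a=jinv(pix2w("wrist",[(381,275)],60,st)[0]);b=jinv(pix2w("wrist",[(381,275)],40,st)[0])
print("pointer tip at z60",a,"z40",b,"at x=-50 z=",60-20*(-50-a[0])/(b[0]-a[0]))
E
```

```text
raised {'scene': (np.float64(-2.625), np.int64(28)), 'side': (np.float64(-1.8125), np.int64(154))}
g_sc [(0.3, 5.75), (0.32, 4.5), (0.34, 3.12), (0.36, 1.88), (0.38, 0.5), (0.4, -0.75), (0.42, -2.0), (0.44, -3.25), (0.46, -4.5), (0.48, -5.62)]
g_sd [(0.3, 6.81), (0.32, 5.25), (0.34, 3.75), (0.36, 2.19), (0.38, 0.81), (0.4, -0.69), (0.42, -2.25), (0.44, -3.62), (0.46, -5.12), (0.48, -6.56)]
f_sc [(0.3, 2.5), (0.32, 1.19), (0.34, -0.19), (0.36, -1.5), (0.38, -2.69), (0.4, -4.06), (0.42, -5.31), (0.44, -6.62), (0.46, -7.88), (0.48, -9.12)]
f_sd [(0.3, 2.38), (0.32, 0.94), (0.34, -0.69), (0.36, -2.25), (0.38, -3.62), (0.4, -5.06), (0.42, -6.56), (0.44, -8.0), (0.46, -9.5), (0.48, -11.0)]
pointer tip at z60 [-48.735 -31.169  60.   ] z40 [-38.817 -44.558  40.   ] at x=-50 z= 62.551774127574184
```

Both cameras put the lever at about 0.39 and the pointer ray gives z ≈ 62 mm, so the pointer is mid-green. One last look before handing in.

```bash
python3 - <<'E'
from h import *
rep("final")
w=viewer.camera("wrist");s=viewer.camera("side")[110:302,130:386]
cv2.imwrite("pics/z.png",np.hstack([cv2.resize(w,(400,300)),cv2.resize(s,(400,300),interpolation=cv2.INTER_CUBIC)]))
E
```

```text
final t 21.12 tcp [453.791  81.549 150.547] jig [-134.726    0.005  150.547] F [ 1.457 -0.448 11.11 ] w 0.4
```

View pics/z.png

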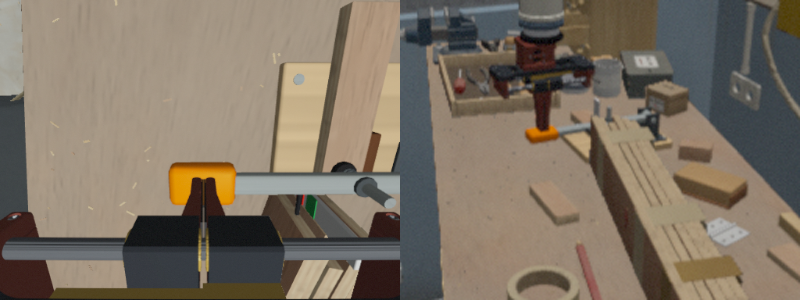

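The final view shows the board still along the fence under the pad, the lever level with the fingers on the handle at (203,183), and the other loose things undisturbed. Handing in.

```bash
python3 -c "
from h import *
workorder.sign_off(); rep('signed')"
```

```text
the job is handed in; nothing more can be done
the job is handed in; nothing more can be done
```

I clamped the longer board in the jig and handed the job in at about 21 s. The arm is still holding the handle down, with the pointer in the green band.

- **Board:** I picked the board by the tray, which measured about 158 x 39 mm; the other one measured about 121 mm long. I slid it in under the pad until it touched the end stop, pressed it against the fence and set it flat on the base. Its outer end measured at jig y 143.3 mm, where 143 is fully home.
- **Lever:** Both fixed cameras gave a lever angle of about 0.39 rad. The wrist view put the pointer tip about 62 mm above the table, inside the green band (52–68 mm), and the press was never commanded past 0.40 rad.
- **Other loose things:** The last picture showed no sign that any of those in view had been disturbed.

**Disagreement:** the handle force read about 10–11 N, above the roughly 8 N expected. I relied on the position and camera checks, which agreed with each other. Reading the pointer directly against the gauge was not clear-cut, because the wrist camera sees it at a steep angle.

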